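Close up the check valves on the test rail and start the test

TASK

Push the row of four grey check valves along the rail as one touching row, without lifting or tipping them or letting the row come apart, until the first is tight against the end stop. Only then press the round button on top of the test rig fully down and let it go, ending with the robot clear. Leave the solenoid, the relief valve and the wing nut where they are.

Things in the scene. Friction and masses are not known exactly. Their poses are not given: they have to be found in the camera images.
- rail: straight aluminium U-rail fixed to the table, 380 mm long, 56 mm wide. Origin: middle of its length, on the table surface. Its x axis runs along the rail towards the end stop, z up. Floor 6 mm above the table; lips on both sides up to 18 mm above the table, 43 mm apart inside; both rail ends are open.
- stop_face (a point): centre of the flat face of the steel end stop that the row must come against, 26 mm above the table. Same axes as the rail: x points along the rail into the stop, so the valves lie on its -x side. The stop is fixed, 28 mm long, 70 mm wide, its top 42 mm above the table.
- valve1_center (a point): centre (half-way up, 26 mm above the table) of the first grey PVC check valve: two square flanges 40 x 40 mm and 8 mm thick joined by a 30 mm round barrel, 38 mm long overall along its own x (the rail direction), 40 mm high, about 90 g, loose. This one is nearest the end stop.
- valve2_center (a point): centre of the second, identical check valve, touching the first.
- valve3_center (a point): centre of the third, identical check valve, touching the second.
- valve4_center (a point): centre of the last, identical check valve, farthest from the stop. The free, flat outer face of its flange (19 mm behind this centre, 40 mm wide, reaching 46 mm above the table, so 28 mm of it stand above the rail's lips) is the one to push. Nothing stands behind it on the rail. The whole row of four is 152 mm long and slides with a few newtons.
- valve1: the first check valve; origin at the centre of its underside.
- valve2: the second check valve; origin at the centre of its underside.
- valve3: the third check valve; origin at the centre of its underside.
- valve4: the last check valve; origin at the centre of its underside.
- test_button_top (a point): centre of the top of the round black push button, 34 mm across, on top of the test rig (a steel box 130 x 200 mm, its top 60 mm above the table, standing on the far side of the rail). The button top is 82 mm above the table when released and stands 10 mm proud of its dark 50 mm collar; it is pushed straight down.
- test_button (a joint): how far the button is pressed: 0 released, 0.006 m fully down (about 5 N, spring return).
- solenoid: bystander: green valve solenoid on a brass foot, about 50 x 32 x 52 mm, loose. Origin: centre of its underside.
- relief_valve: bystander: brass pressure relief valve standing upright, 38 mm across, 56 mm high, loose. Origin: centre of its underside.
- wing_nut: bystander: red nylon wing nut, about 50 mm across the wings, 19 mm high, loose. Origin: centre of its underside.
There are look-alikes about, which are no part of the job. Leave any blue look-alike of the valve4 alone.

How it is judged:
On the way, in this order (a step that is already met when the one before it is completed fails the run):
1. the whole row stands against the end stop (x of valve1_center in the frame of stop_face above -0.024 m and x of valve2_center in the frame of stop_face above -0.062 m and x of valve3_center in the frame of stop_face above -0.1 m and x of valve4_center in the frame of stop_face above -0.138 m), for 0.2 s.
2. the test button is pressed down (value of joint test_button above 0.0048 m), for 0.05 s.
At the end, for the whole second after the job is handed in: Each valve is within 5 mm of its place in a closed row against the end stop, upright (0.1 rad) on the rail floor between the lips (centre within 6 mm of the rail's middle) and at rest; the button, pressed at least 4.8 mm after the row was home, is released (under 1.5 mm) (all of step 1 and y of valve1_center in the frame of stop_face between -0.006 and 0.006 m and height (world z) of each of valve1_center, valve2_center, valve3_center, valve4_center below 0.031 m and angle between each of valve1_center, valve2_center, valve3_center, valve4_center's own z axis and vertical below 0.1 rad and y of valve2_center in the frame of stop_face between -0.006 and 0.006 m and y of valve3_center in the frame of stop_face between -0.006 and 0.006 m and y of valve4_center in the frame of stop_face between -0.006 and 0.006 m and linear speed of each of valve1, valve2, valve3, valve4 below 0.02 m/s and value of joint test_button below 0.0015 m); the robot touches nothing.
It fails at once if a check valve is lifted more than 10 mm (height (world z) of any of valve1_center, valve2_center, valve3_center, valve4_center above 0.036 m).
It fails at once if a check valve is tipped by more than 0.3 rad (angle between any of valve1_center, valve2_center, valve3_center, valve4_center's own z axis and vertical above 0.3 rad).
It fails at once if the row comes apart: a gap of more than 10 mm between neighbours (distance between valve1_center and valve2_center above 0.048 m or distance between valve2_center and valve3_center above 0.048 m or distance between valve3_center and valve4_center above 0.048 m).
It fails at once if the button is pressed before the row is home (value of joint test_button above 0.003 m and not (x of valve1_center in the frame of stop_face above -0.024 m and x of valve2_center in the frame of stop_face above -0.062 m and x of valve3_center in the frame of stop_face above -0.1 m and x of valve4_center in the frame of stop_face above -0.138 m)).
It fails at once if a bystander is moved more than 25 mm (distance of any of solenoid, relief_valve, wing_nut from where it was at the start of the episode above 0.025 m).
It also fails if it takes over 48 s, if anything falls off the work surface, if the arm or the gripper's body presses on something with over 40 N, if the wrist force passes 120 N, or if a joint passes its speed limit or range.

ROBOT

A 6-joint arm with a two-finger parallel gripper is mounted at the origin on the work surface. World frame = base frame: x ahead of the robot, y to its left, z up, the work surface at z = 0. Lengths are in m, angles in rad, forces in N, time in s.
With the tool pointing down it reaches from about 0.425 to 0.925 m from the base axis. Payload 12.5 kg.
Tool frame: the origin (TCP) lies midway between the tips of the shut fingers; the grasp point (between the pads) lies 19 mm behind it; z points along the fingers, y is the line along which they close (so a half turn about z gives the same grasp; the last joint's range is limited). The gripper opens to 85 mm and grips with 20 to 120 N. Pads are 22 mm wide; open, the fingers measure 114 mm over their backs; the gripper's body (76 mm by 85 mm) begins 54 mm behind the grasp point. The pads swing forward as they close: fully open they stand 13 mm farther back than shut.
Start: joints at [-0.106, 0.491, 1.559, -0, 1.092, -0.106], TCP at [0.625, 0, 0.231] pointing down, gripper open.
Joint ranges: [-3.1, 3.1], [-0.84, 2.19], [0.05, 2.79], [-1.13, 4.28], [0.06, 2.93], [-2.69, 2.69]. Speed limits (rad/s): [2.22, 2.22, 2.79, 3.14, 3.14, 3.14].

INTERFACE

Orientations are given as a unit quaternion [w, x, y, z].
In Python, from workcell import sensors, optics, env gives the robot as it stands.
- The arm moves only by the tool jog_arm, never from a script. Its argument "steps" is one flat list of numbers, 7 for each row, row after row: the shift along the tool's x, y, z in m, then the turn, a rotation vector about the tool's x, y, z in degrees, then the closure in counts, from 0 (fully open) to 255 (shut). In form: [tx, ty, tz, rx, ry, rz, claw, tx, ty, tz, rx, ry, rz, claw, ...]. A call has 1 to 12 rows; each row is the pose to reach, as a shift and turn from the pose commanded when the call began, along the tool's axes at that moment; what a row does not reach only later rows make up. A row lasts 1/12 s, in which the tool goes at most 41.7 mm and 7.16 degrees, less where a joint would pass 70% of its speed; a pose out of reach is approached as far as the arm can. A call with a gripper value outside its range is refused whole. The fingers move at their own pace and stop on an object; "grip_force" is the grip in N (left out, the last holds). Time passes only in rows, so rows that repeat a pose let the fingers close. It gives the time, the measured TCP pose, the force, the opening and the grip force at its end, in the units of the state.
- sensors.get_obs(): the state, without advancing time (a new reading comes with each control period).
- optics.read_camera(name): name is "scene" or "side" or "wrist"; returns a dict with "pixels" (400x640x3 uint8, red, green, blue), "K" (3x3 intrinsics, pixels), "position" and "attitude" of the camera in the world; the wrist camera has in their place "hand_eye" (4x4, takes a point from camera to tool coordinates, whose origin is the TCP and whose axes are the flange's). Camera axes: x right, y down, z forward; pixel columns grow to the right and rows downward; lengths in m; the calibration is good to about 2 mm. The wrist camera is an equidistant fisheye: a pixel r from the principal point sees the ray r / f radians off the axis. A picture is of the moment at which its call begins: read the wrist's pose just before it. There is no depth.
- env.close_job(): hands the job in; it is judged then, once.
The state is a dict: "clock": time; "q": joint angles; "qd": joint speeds; "tau": joint torques, N m; "position": TCP position; "ee_rot": TCP orientation; "wrist_force": force on the tool from outside, world axes, zero at the start; "moment": the same for the moment, N m; "opening": finger opening in m; "grasp_force": force on a finger pad.
Only numpy, scipy, OpenCV 4.12 (cv2) and the standard library are available. Lean on these libraries where they do the work, as an engineer would, in place of code of your own. Each camera call takes 0.05 s, during which the arm holds its last target. There are 200 camera calls.

## Working session

There is one attempt and no reset: what is moved stays moved. The work goes in short steps, Python scripts to look and compute and a tool call to move; the robot and the scene stay as the last step left them, time stands still between calls to the robot, and variables do not carry over. Pictures are saved under pics/ and viewed, at most 10 in all, crops included, and the job is handed in when it is done.

Besides the shell and the picture viewer there is one more tool, called after ">>>" by a JSON object that holds its "method" and its "body", one argument or row to a line. jog_arm: Moves the arm, as the interface text tells. Its arguments: {"type":"object","properties":{"steps":{"type":"array"},"grip_force":{"type":"number"}},"required":["steps"]}

```bash
mkdir -p pics
python3 - <<'E'
from workcell import sensors, optics, env
import cv2
for n in ("scene","side"):
    c=optics.read_camera(n); cv2.imwrite(f"pics/{n}0.png",c["pixels"][:,:,::-1]); print(n,c["K"].tolist(),c["position"],c["attitude"])
print(sensors.get_obs())
E
```

```text
scene [[511.7794998902964, 0.0, 321.33155787772296], [0.0, 511.7794998902964, 202.20369439339234], [0.0, 0.0, 1.0]] [1.25556933 0.36932743 0.89177773] [-0.21710724  0.48560281  0.77945036 -0.3309252 ]
side [[405.0250913389263, 0.0, 324.0052734360614], [0.0, 405.0250913389263, 196.51306806160574], [0.0, 0.0, 1.0]] [-0.00883389 -0.7292193   0.59862688] [-0.48304778  0.82266146 -0.26227258  0.14527924]
{'clock': 0.1, 'q': array([-1.05582194e-01,  4.91521557e-01,  1.55934871e+00, -4.94156451e-07,
        1.09170974e+00, -1.05633991e-01]), 'qd': array([-0.00088654, -0.00087361, -0.0030902 , -0.00027937,  0.00159766,
       -0.00173008]), 'tau': array([ 1.65888025e-03, -6.19446945e+01, -2.62024283e+01, -1.08395730e-04,
        2.98314291e-03, -4.12389943e-05]), 'position': array([6.24819097e-01, 5.29109455e-05, 2.30786043e-01]), 'ee_rot': array([-3.83798369e-04,  7.07088301e-01,  7.07125089e-01, -3.10511543e-04]), 'wrist_force': array([1.10146289, 0.54741992, 0.20609764]), 'moment': array([ 0.00843256, -0.0439421 ,  0.01947089]), 'grasp_force': 0.0, 'opening': 0.08538825533801843}
```

View pics/scene0.png

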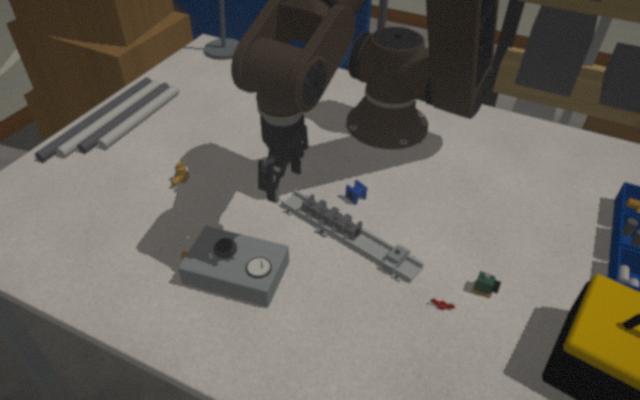

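View pics/side0.png

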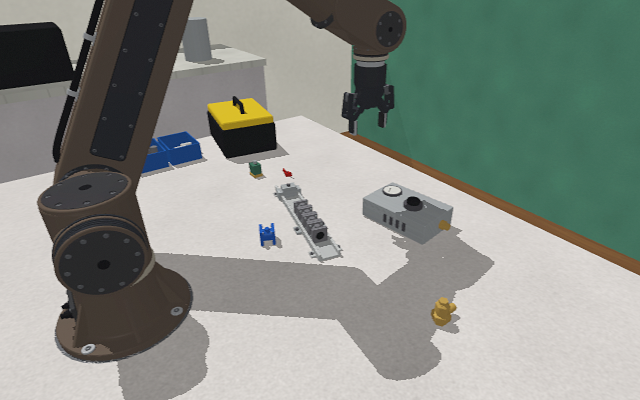

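The scene view shows the rail from about (283,200) to (420,268), with the stop near (397,255), the valves between (305,203) and (355,232), the button at (225,246) and the blue look-alike at (356,190). The side view has the button at (413,202), the rail's near end at (326,255) and the stop at (288,190). Next I'll enlarge both.

```bash
cat > h.py <<'E'
import numpy as np, cv2
from scipy.spatial.transform import Rotation as R
def rot(q): return R.from_quat([q[1],q[2],q[3],q[0]])
def onplane(c,u,v,z):
    K=c["K"]; d=np.array([(u-K[0,2])/K[0,0],(v-K[1,2])/K[1,1],1.])
    d=rot(c["attitude"]).apply(d); p=np.array(c["position"])
    return p+d*(z-p[2])/d[2]
E
python3 - <<'E'
from h import *
from workcell import optics
a=cv2.imread("pics/scene0.png"); b=cv2.imread("pics/side0.png")
x=cv2.resize(a[185:285,220:430],None,fx=3.8,fy=3,interpolation=cv2.INTER_CUBIC)
y=cv2.resize(b[165:265,250:460],None,fx=3.8,fy=3,interpolation=cv2.INTER_CUBIC)
cv2.imwrite("pics/z.png",np.vstack([x,y]))
s=optics.read_camera("scene"); d=optics.read_camera("side")
for n,c,u,v,z in [("btn",s,225,246,.082),("btn",d,413,202,.082),("stop",s,397,253,.042),("stop",d,288,187,.042),("railA",s,284,201,.006),("railA",d,326,255,.006),("railB",s,418,270,.006)]: print(n,onplane(c,u,v,z).round(3))
E
```

```text
btn [ 0.69  -0.113  0.082]
btn [ 0.674 -0.129  0.082]
stop [0.51  0.211 0.042]
stop [0.497 0.194 0.042]
railA [ 0.443 -0.11   0.006]
railA [ 0.428 -0.097  0.006]
railB [0.505 0.263 0.006]
```

View pics/z.png

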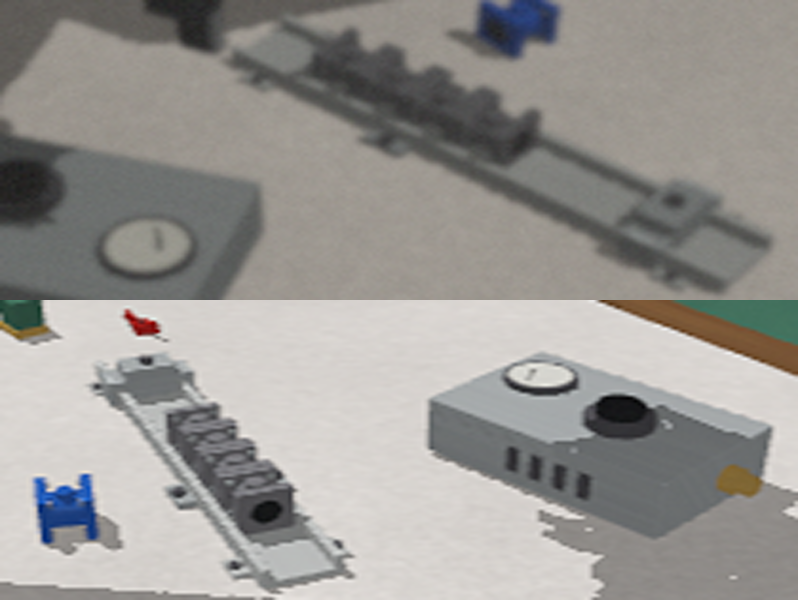

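Both views agree to about 15 mm. The rail runs roughly along +y, turned about 10° towards +x, and the row's free face is at y≈-0.06. I'll move behind and above it and take a closer look.

>>> {"method": "jog_arm", "body": {
  "steps": [-0.025,-0.04,0,0,0,3,255,-0.05,-0.08,0,0,0,6,255,-0.075,-0.12,0,0,0,9,255,-0.1,-0.16,0.0,0,0,10,255,-0.1,-0.17,0.02,0,0,10,255,-0.1,-0.17,0.03,0,0,10,255,-0.1,-0.17,0.03,0,0,10,255]
}}

```text
clock: 0.78
position: [0.4533, -0.1004, 0.2002]
ee_rot: [-0.001, 0.767, 0.642, -0.001]
wrist_force: [0.8, -0.2, 0.2]
opening: 0.0009
grasp_force: 0.0
```

Run:
```python
from h import *
from workcell import sensors, optics
import pickle
o=sensors.get_obs(); w=optics.read_camera("wrist")
pickle.dump((o,w),open("w1.pkl","wb"))
cv2.imwrite("pics/w1.png",w["pixels"][:,:,::-1]); print(w["K"],w["hand_eye"],o["position"],o["ee_rot"])
d=optics.read_camera("side"); b=d["pixels"][:,:,::-1]
s=optics.read_camera("scene"); a=s["pixels"][:,:,::-1]
pickle.dump((s,d),open("sd1.pkl","wb"))
cv2.imwrite("pics/sd1.png",np.vstack([cv2.resize(a[185:285,220:430],None,fx=3.8,fy=3),cv2.resize(b[165:265,250:460],None,fx=3.8,fy=3)]))
```

```text
[[309.70691629   0.         325.23539103]
 [  0.         309.70691629 199.63403113]
 [  0.           0.           1.        ]] [[-6.40385995e-04 -9.51076736e-01 -3.08954092e-01  7.95228388e-02]
 [ 9.99999653e-01 -7.73424974e-04  3.08138747e-04 -6.54114740e-04]
 [-5.32016404e-04 -3.08953788e-01  9.51076902e-01 -1.42826054e-01]
 [ 0.00000000e+00  0.00000000e+00  0.00000000e+00  1.00000000e+00]] [ 0.45334138 -0.10039724  0.20024125] [-9.95291130e-04  7.66703591e-01  6.42000242e-01 -5.49446172e-04]
```

View pics/w1.png

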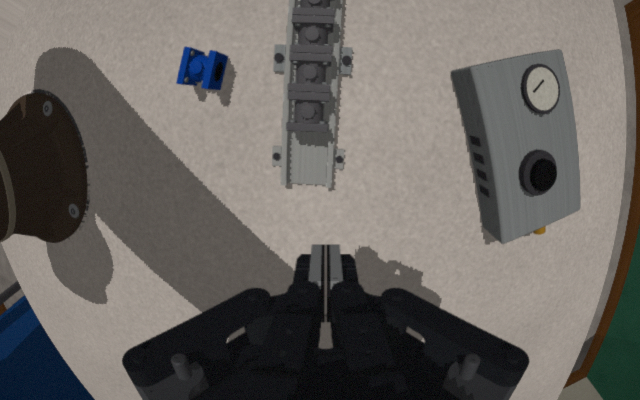

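The wrist view shows the rail end at about (282–335,187), the free top edge of valve 4 near (289–328,129), the button at (544,175) and the fingertips at (325,250).

```bash
cat >> h.py <<'E'
def wplane(o,w,u,v,z):
    K=w["K"]; x=u-K[0,2]; y=v-K[1,2]; r=np.hypot(x,y); t=r/K[0,0]
    d=np.array([x/r*np.sin(t),y/r*np.sin(t),np.cos(t)]); H=w["hand_eye"]; Q=rot(o["ee_rot"])
    p=np.array(o["position"])+Q.apply(H[:3,3]); d=Q.apply(H[:3,:3]@d)
    return p+d*(z-p[2])/d[2]
E
python3 - <<'E'
from h import *
import pickle
o,w=pickle.load(open("w1.pkl","rb"))
P={}
for n,u,v,z in [("endL",282,187,.018),("endR",335,187,.018),("farL",290,10,.018),("farR",343,10,.018),("v4L",289,130,.046),("v4R",328,130,.046),("btn",544,175,.082)]:
    P[n]=wplane(o,w,u,v,z); print(n,P[n].round(4))
for s in "LR":
    d=P["far"+s]-P["end"+s]; print(np.degrees(np.arctan2(d[0],d[1])))
print(np.linalg.norm(P["endL"]-P["endR"]),np.linalg.norm(P["v4L"]-P["v4R"]))
I=cv2.cvtColor(w["pixels"],cv2.COLOR_RGB2BGR)
cv2.imwrite("pics/w1c.png",np.hstack([cv2.resize(I[0:200,260:360],None,fx=3,fy=3,interpolation=cv2.INTER_CUBIC),cv2.resize(I[130:220,500:590],(500,600))]))
E
```

```text
endL [ 0.4037 -0.1031  0.018 ]
endR [ 0.4609 -0.1134  0.018 ]
farL [0.4483 0.0838 0.018 ]
farR [0.5022 0.0735 0.018 ]
v4L [ 0.4276 -0.0416  0.046 ]
v4R [ 0.4644 -0.0485  0.046 ]
btn [ 0.6802 -0.1189  0.082 ]
13.418314237423731
12.456484080447566
0.0580756284532713 0.037404819025295834
```

View pics/w1c.png

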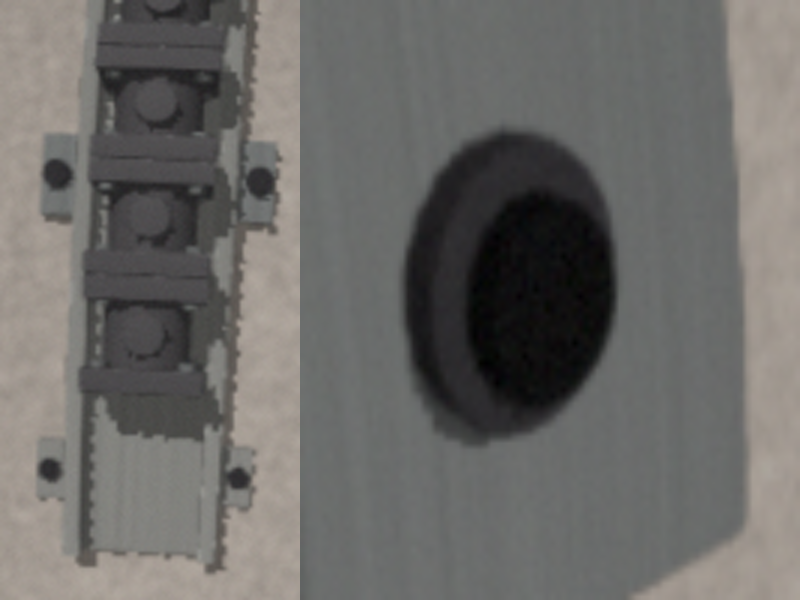

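View pics/sd1.png

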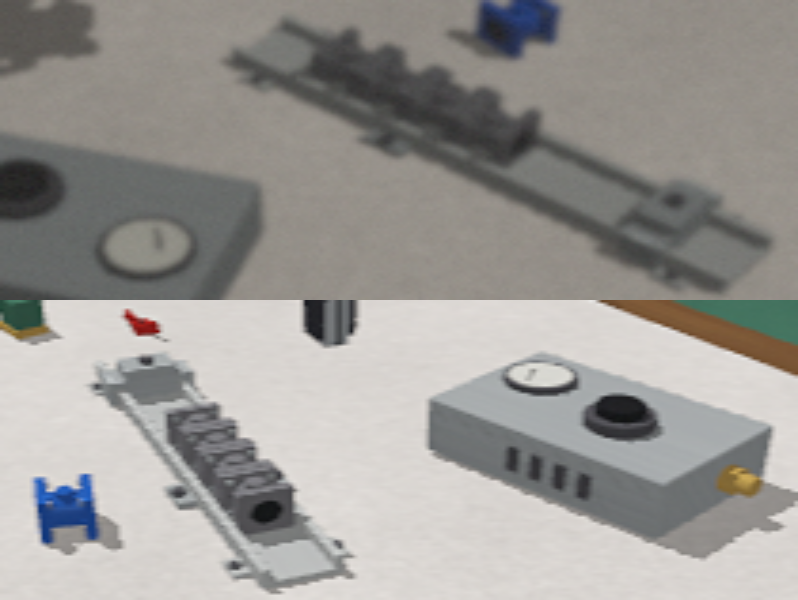

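The rail's axis is turned 13°, and the middle of valve 4's free face is at (0.445, -0.046). Its 37–40 mm width and the 57 mm rail width match the given sizes. The button is at (0.681, -0.120), averaged over three views. I'll descend behind the row.

>>> {"method": "jog_arm", "body": {
  "steps": [0.006,-0.01,0.03,0,0,3,255,0.012,-0.02,0.065,0,0,3,255,0.012,-0.02,0.1,0,0,3,255,0.012,-0.02,0.135,0,0,3,255,0.012,-0.02,0.16,0,0,3,255,0.012,-0.02,0.174,0,0,3,255,0.012,-0.02,0.174,0,0,3,255,0.012,-0.02,0.174,0,0,3,255]
}}

```text
clock: 1.6
position: [0.4381, -0.0844, 0.0272]
ee_rot: [-0.0, 0.782, 0.623, -0.0]
wrist_force: [0.2, -0.1, -0.1]
opening: -0.0003
grasp_force: 0.0
```

Run:
```python
from h import *
from workcell import sensors, optics
o=sensors.get_obs(); w=optics.read_camera("wrist")
I=w["pixels"][:,:,::-1]; d=optics.read_camera("side")["pixels"][:,:,::-1]
cv2.imwrite("pics/w2.png",np.hstack([I[:, 160:480],cv2.resize(d[140:280,240:352],(320,400))])); print(o["position"],o["ee_rot"],o["wrist_force"])
print(rot(o["ee_rot"]).as_matrix().round(3))
```

```text
[ 0.43811081 -0.08443335  0.02716985] [-2.98588914e-04  7.82343658e-01  6.22846919e-01 -1.67538624e-04] [ 0.16350543 -0.0866355  -0.06478476]
[[ 0.224  0.975 -0.001]
 [ 0.975 -0.224  0.   ]
 [ 0.    -0.001 -1.   ]]
```

View pics/w2.png

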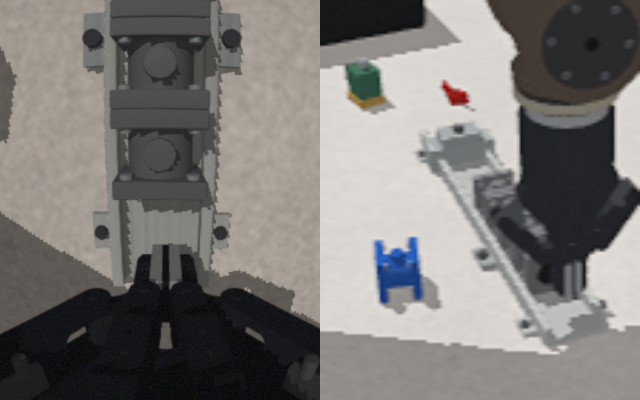

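The fingers are centred behind the flange and square to the rail. I'll push in gentle steps; I expect about 27 mm of free travel, then about 90 mm of sliding.

>>> {"method": "jog_arm", "body": {
  "steps": [0.01,0,0,0,0,0,255,0.018,0,0,0,0,0,255,0.022,0,0,0,0,0,255,0.026,0,0,0,0,0,255,0.03,0,0,0,0,0,255,0.035,0,0,0,0,0,255,0.04,0,0,0,0,0,255,0.046,0,0,0,0,0,255,0.052,0,0,0,0,0,255,0.057,0,0,0,0,0,255,0.06,0,0,0,0,0,255,0.06,0,0,0,0,0,255]
}}

```text
clock: 2.7
position: [0.451, -0.0255, 0.0272]
ee_rot: [-0.0, 0.782, 0.623, 0.0]
wrist_force: [-0.1, 0.4, 0.4]
opening: 0.0002
grasp_force: 0.0
```

Run:
```python
from h import *
from workcell import sensors, optics
o=sensors.get_obs(); w=optics.read_camera("wrist")
I=w["pixels"][:,:,::-1]
cv2.imwrite("pics/w3.png",I[:, 160:480]); print(o["position"],o["wrist_force"])
```

```text
[ 0.45096681 -0.02553645  0.02723707] [-0.105351    0.41615749  0.38884913]
```

View pics/w3.png

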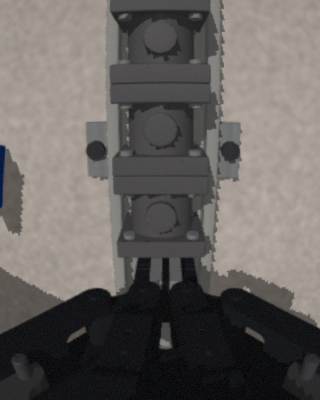

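The row has moved about 30 mm, is closed and straight, and sits against the fingers, with the flange edge at (163,250). I'll keep pushing.

>>> {"method": "jog_arm", "body": {
  "steps": [0.004,0,0,0,0,0,255,0.009,0,0,0,0,0,255,0.014,0,0,0,0,0,255,0.019,0,0,0,0,0,255,0.024,0,0,0,0,0,255,0.029,0,0,0,0,0,255,0.033,0,0,0,0,0,255,0.037,0,0,0,0,0,255,0.04,0,0,0,0,0,255,0.042,0,0,0,0,0,255,0.044,0,0,0,0,0,255,0.046,0,0,0,0,0,255]
}}

```text
clock: 3.75
position: [0.4613, 0.0187, 0.0273]
ee_rot: [0.0, 0.783, 0.622, 0.0]
wrist_force: [-0.8, -1.9, -1.0]
opening: 0.0001
grasp_force: 0.9
```

Run:
```python
from h import *
from workcell import sensors, optics
o=sensors.get_obs(); w=optics.read_camera("wrist")
I=w["pixels"][:,:,::-1]; s=optics.read_camera("scene"); a=s["pixels"][:,:,::-1]
cv2.imwrite("pics/w4.png",np.hstack([I[:, 160:480],cv2.resize(a[180:290,300:432],(480,400),interpolation=cv2.INTER_CUBIC)])); print(o["position"],o["wrist_force"])
```

```text
[0.4612858  0.01873352 0.02731095] [-0.75180325 -1.89089548 -1.04977898]
```

View pics/w4.png

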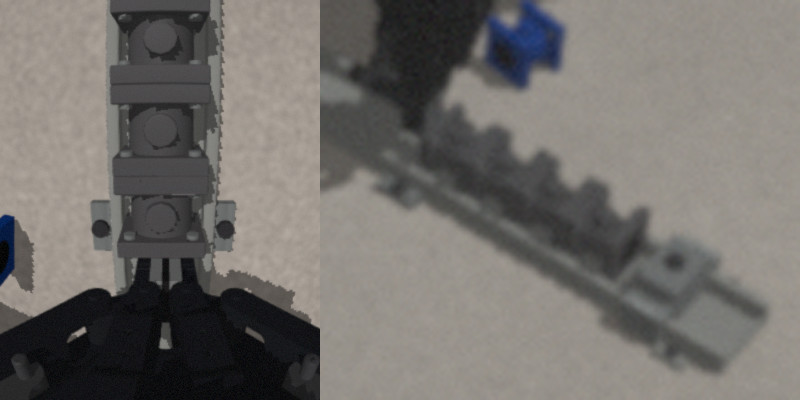

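The row is still closed, with roughly 10–15 mm left to the stop (the gap is near (630,265) in the right-hand crop). I'll creep forward and watch the force.

>>> {"method": "jog_arm", "body": {
  "steps": [0.002,0,0,0,0,0,255,0.004,0,0,0,0,0,255,0.006,0,0,0,0,0,255,0.008,0,0,0,0,0,255,0.009,0,0,0,0,0,255,0.01,0,0,0,0,0,255]
}}

```text
clock: 4.35
position: [0.4636, 0.0285, 0.0273]
ee_rot: [0.0, 0.783, 0.623, 0.0]
wrist_force: [-0.4, -1.4, 0.9]
opening: 0.0001
grasp_force: 1.5
```

>>> {"method": "jog_arm", "body": {
  "steps": [0.001,0,0,0,0,0,255,0.002,0,0,0,0,0,255,0.003,0,0,0,0,0,255]
}}

```text
clock: 4.6
position: [0.4642, 0.0313, 0.0273]
ee_rot: [0.0, 0.783, 0.622, 0.0]
wrist_force: [-0.4, -3.5, 1.0]
opening: -0.0001
grasp_force: 1.6
```

>>> {"method": "jog_arm", "body": {
  "steps": [0.001,0,0,0,0,0,255,0.002,0,0,0,0,0,255,0.003,0,0,0,0,0,255]
}}

```text
clock: 4.85
position: [0.4649, 0.0343, 0.0273]
ee_rot: [0.0, 0.783, 0.623, 0.0]
wrist_force: [-0.2, -3.2, 2.0]
opening: 0.0004
grasp_force: 1.7
```

>>> {"method": "jog_arm", "body": {
  "steps": [0.001,0,0,0,0,0,255,0.002,0,0,0,0,0,255,0.003,0,0,0,0,0,255]
}}

```text
clock: 5.1
position: [0.4653, 0.0368, 0.0273]
ee_rot: [0.0, 0.782, 0.623, -0.0]
wrist_force: [-4.7, -22.7, 5.3]
opening: -0.0002
grasp_force: 11.9
```

>>> {"method": "jog_arm", "body": {
  "steps": [0.001,0,0,0,0,0,255,0.002,0,0,0,0,0,255,0.003,0,0,0,0,0,255]
}}

```text
clock: 5.35
position: [0.4649, 0.0373, 0.0274]
ee_rot: [-0.0, 0.782, 0.623, -0.002]
wrist_force: [-11.1, -60.7, 10.8]
opening: -0.0
grasp_force: 30.6
```

>>> {"method": "jog_arm", "body": {
  "steps": [0.001,0,0,0,0,0,255,0.002,0,0,0,0,0,255]
}}

```text
clock: 5.52
position: [0.4647, 0.0376, 0.0274]
ee_rot: [-0.0, 0.782, 0.623, -0.003]
wrist_force: [-16.5, -84.8, 13.8]
opening: 0.0003
grasp_force: 43.0
```

The force rose from 3 N to 85 N over a few millimetres, so the row is hard against something that should be the stop: its front is about 0.312 m along the rail, against 0.305 m measured. I'll ease off, rise and check.

>>> {"method": "jog_arm", "body": {
  "steps": [-0.002,0,0,0,0,0,255,-0.004,0,0,0,0,0,255,-0.006,0,0,0,0,0,255,-0.012,0,0,0,0,0,255,-0.03,0,0,0,0,0,255,-0.04,0,0,0,0,0,255,-0.04,0,-0.03,0,0,0,255,-0.04,0,-0.07,0,0,0,255,-0.04,0,-0.11,0,0,0,255,-0.04,0,-0.14,0,0,0,255,-0.04,0,-0.15,0,0,0,255,-0.04,0,-0.15,0,0,0,255]
}}

```text
clock: 6.52
position: [0.4586, 0.0029, 0.1799]
ee_rot: [0.002, 0.783, 0.623, 0.002]
wrist_force: [-0.2, 0.6, -0.1]
opening: -0.0001
grasp_force: 0.0
```

Run:
```python
from h import *
from workcell import sensors, optics
import pickle
o=sensors.get_obs(); w=optics.read_camera("wrist"); pickle.dump((o,w),open("w5.pkl","wb"))
I=w["pixels"][:,:,::-1]; b=optics.read_camera("side")["pixels"][:,:,::-1]
cv2.imwrite("pics/w5.png",np.hstack([cv2.resize(I[0:200,240:400],(400,500)),cv2.resize(b[165:265,265:345],(400,500),interpolation=cv2.INTER_CUBIC)])); print(o["position"],o["ee_rot"],o["wrist_force"])
```

```text
[0.45859087 0.00288558 0.17987488] [0.00192365 0.78258453 0.62253836 0.00193449] [-0.19494306  0.59898839 -0.05219913]
```

View pics/w5.png

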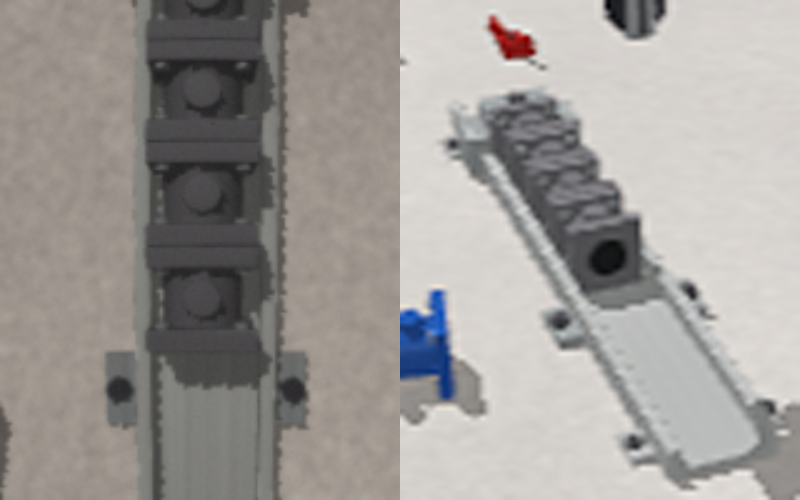

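The row is closed, upright and hard against the stop in both views; the free flange of valve 4 is at (205,340) in the left crop. Next I'll move to short of the button and fix its position by a colour mask from close by.

>>> {"method": "jog_arm", "body": {
  "steps": [-0.01,0.035,0,0,0,0,255,-0.025,0.07,0,0,0,0,255,-0.04,0.105,0,0,0,0,255,-0.055,0.14,0,0,0,0,255,-0.07,0.175,0,0,0,0,255,-0.085,0.21,0,0,0,0,255,-0.1,0.24,0,0,0,0,255,-0.12,0.245,0,0,0,0,255,-0.12,0.245,0,0,0,0,255]
}}

```text
clock: 7.37
position: [0.6695, -0.1723, 0.1735]
ee_rot: [-0.001, 0.783, 0.622, -0.001]
wrist_force: [-0.3, -0.4, -0.2]
opening: -0.0002
grasp_force: 0.0
```

Run:
```python
from h import *
from workcell import sensors, optics
o=sensors.get_obs(); w=optics.read_camera("wrist"); print(o["position"],o["ee_rot"])
H=w["hand_eye"]; Q=rot(o["ee_rot"])
# predicted pixel of the estimate
c=np.linalg.inv(H)@np.append(Q.inv().apply(np.array([.681,-.12,.082])-o["position"]),1)
t=np.arctan2(np.hypot(c[0],c[1]),c[2]); K=w["K"]; print("pred",K[0,2]+K[0,0]*t*c[0]/np.hypot(c[0],c[1]),K[1,2]+K[0,0]*t*c[1]/np.hypot(c[0],c[1]))
g=w["pixels"].max(2)
for th in (14,20,26,34):
    n,l,s,ce=cv2.connectedComponentsWithStats((g<th).astype(np.uint8))
    for i in range(1,n):
        if 300<s[i,4]<20000 and ce[i][1]<300: print(th,s[i],ce[i].round(1),wplane(o,w,*ce[i],.082).round(4))
```

```text
[ 0.66950938 -0.17228519  0.1735401 ] [-0.00136845  0.78329865  0.621643   -0.00115877]
pred 325.50553259977085 136.51832932775415
20 [ 308  115   43   42 1030] [329.3 137.7] [ 0.6836 -0.1216  0.082 ]
26 [ 307  114   44   45 1488] [328.8 135.6] [ 0.6836 -0.1199  0.082 ]
34 [ 306  113   46   47 1599] [329.1 136.1] [ 0.6837 -0.1203  0.082 ]
```

The button is at (0.6836, -0.1202), within 3 mm of the estimate. Moving above it.

>>> {"method": "jog_arm", "body": {
  "steps": [0.03,0.001,0,0,0,0,255,0.054,0.002,0.02,0,0,0,255,0.054,0.002,0.05,0,0,0,255,0.054,0.002,0.07,0,0,0,255,0.054,0.002,0.075,0,0,0,255,0.054,0.002,0.075,0,0,0,255]
}}

```text
clock: 7.92
position: [0.6823, -0.1158, 0.1]
ee_rot: [-0.002, 0.782, 0.623, -0.001]
wrist_force: [-0.3, -0.9, 0.4]
opening: -0.0002
grasp_force: 0.0
```

>>> {"method": "jog_arm", "body": {
  "steps": [-0.004,0.001,0.008,0,0,0,255,-0.004,0.001,0.015,0,0,0,255,-0.004,0.001,0.019,0,0,0,255,-0.004,0.001,0.022,0,0,0,255,-0.004,0.001,0.023,0,0,0,255,-0.004,0.001,0.023,0,0,0,255]
}}

```text
clock: 8.42
position: [0.6836, -0.1213, 0.0796]
ee_rot: [0.0, 0.783, 0.622, 0.0]
wrist_force: [-1.5, -0.1, 3.6]
opening: 0.0003
grasp_force: 1.4
```

>>> {"method": "jog_arm", "body": {
  "steps": [0,0,0.001,0,0,0,255,0,0,0.002,0,0,0,255,0,0,0.003,0,0,0,255,0,0,0.004,0,0,0,255,0,0,0.004,0,0,0,255]
}}

```text
clock: 8.83
position: [0.6837, -0.1212, 0.0761]
ee_rot: [0.0, 0.783, 0.623, 0.0]
wrist_force: [-3.0, -2.7, 7.2]
opening: -0.0
grasp_force: 3.9
```

>>> {"method": "jog_arm", "body": {
  "steps": [0,0,0.001,0,0,0,255,0,0,0.002,0,0,0,255,0,0,0.002,0,0,0,255]
}}

```text
clock: 9.08
position: [0.6838, -0.1212, 0.0758]
ee_rot: [0.001, 0.783, 0.623, 0.0]
wrist_force: [-7.8, -0.9, 21.2]
opening: 0.0001
grasp_force: 10.8
```

The force jumped to 21 N at z = 0.076, so the button is fully down. Lifting clear.

>>> {"method": "jog_arm", "body": {
  "steps": [0,0,-0.005,0,0,0,255,0,0,-0.015,0,0,0,255,0,0,-0.04,0,0,0,255,0,0,-0.08,0,0,0,255,0,0,-0.1,0,0,0,255,0,0,-0.1,0,0,0,255,0,0,-0.1,0,0,0,255,0,0,-0.1,0,0,0,255]
}}

```text
clock: 9.75
position: [0.6832, -0.1206, 0.1725]
ee_rot: [-0.001, 0.783, 0.623, -0.0]
wrist_force: [-0.1, -0.1, -1.0]
opening: 0.0001
grasp_force: 0.0
```

Run:
```python
from workcell import sensors, env
o=sensors.get_obs(); print(o["position"],o["wrist_force"])
print(env.close_job())
```

```text
[ 0.68315293 -0.12064462  0.17247499] [-0.09990647 -0.13676588 -0.97144968]
the job is handed in; nothing more can be done
None
```

The row of four valves was pushed tight against the end stop, then the button was pressed fully down and let go; the robot ended clear and the job was handed in at about 9.8 s, but no verdict came back.

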